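Medicine prompt: point at the jar, then the cup, and log it

ROBOT

A 7-joint arm with a two-finger parallel gripper is mounted at the origin on the work surface. World frame = base frame: x ahead of the robot, y to its left, z up, the work surface at z = 0. Lengths are in m, angles in rad, forces in N, time in s.
With the tool pointing down it reaches from about 0.4 to 0.85 m from the base axis. Payload 10.4 kg.
Tool frame: the origin (TCP) lies on the mounting face of the last link; the fingertips stand 182 mm ahead of it and the grasp point (between the pads) lies 164 mm ahead of it; x points along the fingers, y is the direction in which the jaws open and shut, and the axes are right-handed (so a half turn about x gives the same grasp; the last joint's range is limited). The gripper opens to 87 mm and grips with 3 to 60 N. Pads are 19 mm wide; open, the fingers measure 117 mm over their backs; the gripper's body (75 mm by 190 mm) begins 51 mm behind the grasp point.
Start: joints at [-1.153, 0.332, -0.065, 1.46, 0.022, 1.35, -0.088], TCP at [0.267, 0.565, 0.405] pointing down, gripper open.
Joint ranges: [-2.6, 2.6], [-0.5, 2.12], [-1.47, 1.34], [0.16, 2.42], [-1.27, 4.41], [0.06, 2.06], [-2.6, 2.6]. Speed limits (rad/s): [2.22, 2.22, 2.79, 2.79, 3.14, 3.14, 3.14].

INTERFACE

Orientations are given as a rotation vector (axis times angle).
In Python, from plant import arm, read_camera gives the robot as it stands.
- The arm moves only by the tool move_arm, never from a script. Its argument "steps" is a list of rows, each an object of numbers: "dx", "dy", "dz": the shift along the world's x, y, z in cm; "wx", "wy", "wz": the turn, a rotation vector about the world's x, y, z in rad. A call has 1 to 10 rows; each row is the pose to reach, as a shift and turn from the pose measured when the call began; what a row does not reach only later rows make up. A row lasts 1/8 s, in which the tool goes at most 62.5 mm and 10.7 degrees, less where a joint would pass 70% of its speed; a pose out of reach is approached as far as the arm can. A call with a gripper value outside its range is refused whole. "gripper" is the closure, from 0 (fully open) to 1 (shut), set as the call begins (left out, the last holds). The fingers move at their own pace and stop on an object; "newtons" is the grip in N (left out, the last holds). Time passes only in rows, so rows that repeat a pose let the fingers close. It gives the time, the measured TCP pose, the force and the opening at its end, in the units of the state.
- arm.get_state(): the state, without advancing time (a new reading comes with each control period).
- read_camera(name): name is "scene" or "top" or "wrist"; returns a dict with "img" (480x640x3 uint8, red, green, blue), "camera_matrix" (3x3 intrinsics, pixels), "k1" (the pictures are not rectified: a ray, as slopes to the right and down, at radius r is drawn at 1 + k1 r^2 times it, then the intrinsics apply), "rvec" (rotation vector, rad) and "tvec" (3), from world to camera coordinates, as OpenCV has them. Camera axes: x right, y down, z forward; pixel columns grow to the right and rows downward; lengths in m; the calibration is good to about 2 mm. A picture is of the moment at which its call begins. There is no depth.
- arm.sign_off(): hands the job in, once; it reports no verdict.
The state is a dict: "clock": time; "joint_positions": joint angles; "joint_velocities": joint speeds; "joint_efforts": joint torques, N m; "position": TCP position; "tool_rot": TCP orientation; "wrist_force": force on the tool from outside, world axes, zero at the start; "wrist_torque": the same for the moment, N m; "opening": finger opening in m.
Only numpy, scipy, OpenCV 4.12 (cv2) and the standard library are available. Lean on these libraries where they do the work, as an engineer would, in place of code of your own. Each camera call takes 0.05 s, during which the arm holds its last target. There are 200 camera calls.

TASK

Give the medicine prompt without picking anything up: with the fingertips about 3 cm above it, point down at the middle of the clear screw-top jar's lid and stay there for two seconds, then point in the same way at the middle of the rust-brown cup's mouth for two seconds. Only after that, log the prompt on the dose tracker by gently pushing its blue tab from behind, without pinching it, all the way to the green end, and then draw the hand clear. Touch nothing except the tracker.

Things in the scene. Friction and masses are not known exactly. Their poses are not given: they have to be found in the camera images.
- jar_lid (a point): centre of the top of the clear jar's white ribbed screw lid (lid 66 mm across, 20 mm high). The point to point at first; its z axis is up
- jar: clear plastic screw-top jar with yellow and white tablets in it and a white lid, 68 mm across, 90 mm high over the lid, loose, about 90 g, standing on the tray; origin at the centre of its underside
- cup_rim (a point): centre of the mouth of the rust-brown cup, at rim height. The point to point at second; its z axis is up
- cup: ceramic cup glazed rust brown, no handle, empty, 80 mm across the rim, 82 mm high, loose, about 240 g, standing on the tray; origin at the centre of its underside
- tracker: dose tracker: a white low bar 130 x 46 mm, 18 mm high, fixed to the table top beside the tray, to its left or right; red patch at one end, green patch at the other. Origin at the centre of its underside; its x axis points from the red end to the green end, along the slot of the tab
- tab (a joint): how far the blue tab of the tracker has slid towards the green end, m: 0 = red end, 0.05 = green end stop. It starts near the red end, stays where it is left and takes about 2 N to slide
- tab_back (a point): centre of the back (red-side) face of the blue tab, the face to push on towards green, about 32 mm above the table. The tab is 16 mm long along the slot, 28 mm wide, and stands from 19 to 46 mm above the table; its axes are those of the tracker. Its leading (green-side) face is not to be pressed on
- tray: round stainless steel tray 370 mm across, floor 3 mm thick, rim 21 mm high, fixed to the table, turned any way; origin at the centre of its underside
- bottle: amber supplement bottle with a black cap, 54 mm across, 98 mm high, loose, on the tray, a bystander; origin at the centre of its underside
- caddy: white stacking pill caddy, two tiers, 60 x 94 mm, 61 mm high, loose, on the tray, a bystander; origin at the centre of its underside
- case: small wooden case with a spring clip closure, shut, 70 x 100 mm, 48 mm high, loose, on the tray, a bystander; origin at the centre of its underside
- clock: black bedside clock 45 x 100 mm, 73 mm high, fixed beside the tray on the side where the tracker is not; origin at the centre of its underside. Other fixed bystanders stand only at the edges: a tissue box (125 mm high) and a blood-pressure monitor along the far edge, more than 0.78 m ahead of the robot base; books, a plant and a lamp 0.5 m and more to the sides
Things that resemble listed ones, but are neither listed nor needed, are in the scene too. What is shaped like the tracker but turquoise is not meant.

How it is judged:
On the way, in this order (a step that is already met when the one before it is completed fails the run):
1. the fingertips dwell just above the clear jar's lid (horizontal distance between the grasp point and jar_lid below 0.025 m and z of the grasp point in the frame of jar_lid between 0.02 and 0.09 m), for 1.5 s.
2. then the fingertips dwell just above the brown cup (horizontal distance between the grasp point and cup_rim below 0.025 m and z of the grasp point in the frame of cup_rim between 0.02 and 0.09 m), for 1.5 s.
3. then the tracker's tab is pushed fully to green (value of joint tab above 0.046 m), for 0.2 s.
At the end, for the whole second after the job is handed in: Jar, then cup, each pointed at 1.5 s (grasp point within 25 mm sideways, 20 to 90 mm above lid or mouth centre); afterwards the tab rests within 4 mm of the green stop, and jar, cup, bottle, caddy and case stand upright within 10 mm of their starts (value of joint tab above 0.046 m and velocity of joint tab below 0.005 m/s and distance of each of jar, cup, bottle, caddy, case from where it was at the start of the episode below 0.01 m and angle between each of jar, cup, bottle, caddy, case's own z axis and vertical below 0.2 rad and linear speed of each of jar, cup, bottle, caddy, case below 0.02 m/s); the robot touches nothing.
It fails at once if something on the tray is touched (contact force between any of the fingers, the arm and jar above 0.5 N or contact force between any of the fingers, the arm and cup above 0.5 N or contact force between any of the fingers, the arm and bottle above 0.5 N or contact force between any of the fingers, the arm and caddy above 0.5 N or contact force between any of the fingers, the arm and case above 0.5 N).
It fails at once if something on the tray is moved, lifted or tipped (distance of any of jar, cup, bottle, caddy, case from where it was at the start of the episode above 0.01 m or angle between any of jar, cup, bottle, caddy, case's own z axis and vertical above 0.2 rad).
It fails at once if the tray or another bystander is touched (contact force between any of the fingers, the arm and tray above 0.5 N or contact force between any of the fingers, the arm and clock above 0.5 N or contact force between any of the fingers, the arm and tissues above 0.5 N or contact force between any of the fingers, the arm and monitor above 0.5 N or contact force between any of the fingers, the arm and books above 0.5 N or contact force between any of the fingers, the arm and planter above 0.5 N or contact force between any of the fingers, the arm and lamp above 0.5 N).
It fails at once if the tab is pinched or pulled by its leading (green-side) face (contact force between any of the fingers, the arm and tab_front above 3 N).
It fails at once if the tracker is pushed hard (over 40 N) (contact force between any of the fingers, the arm and tracker above 40 N).
It also fails if it takes over 54 s, if anything falls off the work surface, if the arm or the gripper's body presses on something with over 40 N, if the wrist force passes 120 N, or if a joint passes its speed limit or range.

## Working session

There is one attempt and no reset: what is moved stays moved. The work goes in short steps, Python scripts to look and compute and a tool call to move; the robot and the scene stay as the last step left them, time stands still between calls to the robot, and variables do not carry over. Pictures are saved under pics/ and viewed, about 8 in all and at most 12, crops included, and the job is handed in when it is done.

Besides the shell and the picture viewer there is one more tool, called after "Request:" by a JSON object that holds its "method" and its "body". move_arm: Moves the arm, as the interface text tells. Its arguments: {"type":"object","properties":{"steps":{"type":"array"},"gripper":{"type":"number"},"newtons":{"type":"number"}},"required":["steps"]}

```bash
mkdir -p pics; ls
cat > h.py <<'E'
import numpy as np, cv2
from plant import arm, read_camera
def ray(c,u,v):
    K=c["camera_matrix"];n=np.array([(u-K[0,2])/K[0,0],(v-K[1,2])/K[1,1]]);s=n.copy()
    for _ in range(20): s=n/(1+c["k1"]*(s@s))
    R=cv2.Rodrigues(np.array(c["rvec"],float))[0];o=-R.T@np.array(c["tvec"],float).ravel()
    return o,R.T@np.array([s[0],s[1],1.])
def onplane(c,u,v,z):
    o,d=ray(c,u,v);return o+d*(z-o[2])/d[2]
def proj(c,p):
    R=cv2.Rodrigues(np.array(c["rvec"],float))[0];q=R@np.array(p,float)+np.array(c["tvec"],float).ravel()
    s=q[:2]/q[2];s=s*(1+c["k1"]*(s@s));K=c["camera_matrix"];return np.array([K[0,0]*s[0]+K[0,2],K[1,1]*s[1]+K[1,2]])
def grab(name,fn):
    c=read_camera(name);cv2.imwrite("pics/"+fn,c["img"][:,:,::-1]);np.save("pics/"+fn[:-4]+".npy",c,allow_pickle=True);return c
def load(fn): return np.load("pics/"+fn+".npy",allow_pickle=True).item()
E
python3 - <<'E'
from h import *
np.set_printoptions(precision=3,suppress=True)
for n in("scene","top"):
    c=grab(n,n+"1.png");print(n,ray(c,320,240),c["camera_matrix"][0,0],c["k1"])
print(arm.get_state())
E
```

```text
pics
scene (array([1.2  , 0.176, 0.571]), array([-0.835, -0.112, -0.539])) 441.76598789821213 -0.10350115019720413
top (array([0.39 , 0.071, 1.543]), array([ 0.073,  0.009, -0.997])) 596.6995803416048 -0.1756545199455253
{'clock': 0.1, 'joint_positions': array([-1.153,  0.333, -0.065,  1.461,  0.022,  1.35 , -0.088]), 'joint_velocities': array([ 0.   , -0.001,  0.001, -0.003,  0.   ,  0.003,  0.   ]), 'joint_efforts': array([  0.001, -62.454,   0.024, -39.071,  -0.062,   0.037,   0.   ]), 'position': array([0.267, 0.565, 0.404]), 'tool_rot': array([ 0.345,  1.543, -0.347]), 'wrist_force': array([ 0.159, -0.46 ,  0.694]), 'wrist_torque': array([-0.009, -0.004,  0.014]), 'opening': 0.08731761707407018}
```

View pics/top1.png

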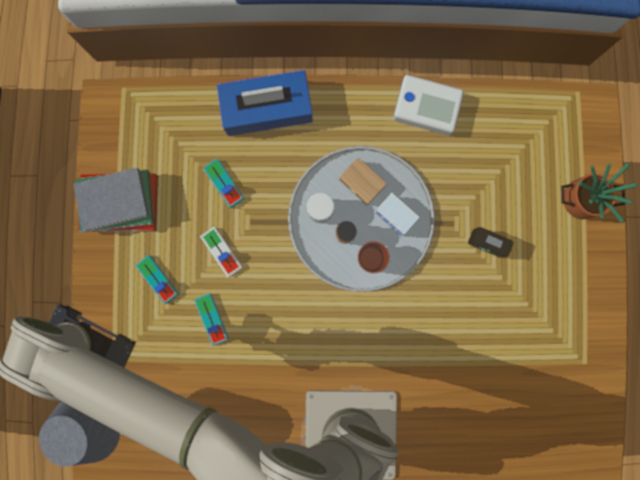

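View pics/scene1.png

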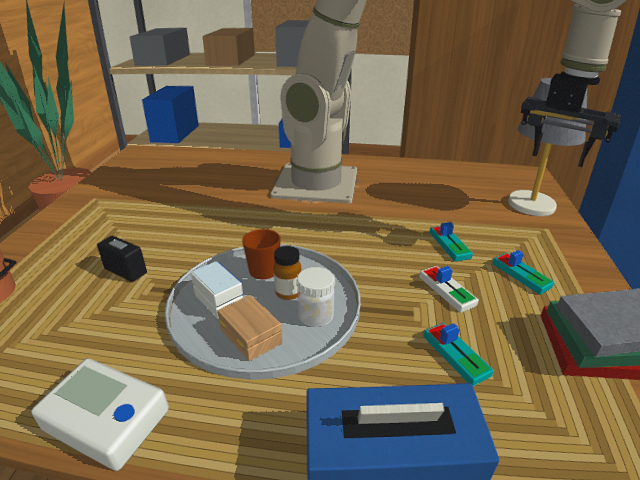

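The top view shows the jar lid at about (320,207), the cup at (373,257), the bottle at (346,231), and the white tracker at (221,252), with its red end at the lower right and its green end at the upper left. The scene view agrees. The other three trackers are turquoise. Next I'll measure these with masks.

Run:
```python
from h import *
np.set_printoptions(precision=4,suppress=True)
c=load("top1");im=c["img"];hsv=cv2.cvtColor(im,cv2.COLOR_RGB2HSV)
def blobs(m,box,nm,z,mina=8):
    x0,y0,x1,y1=box;k=np.zeros(m.shape,np.uint8);k[y0:y1,x0:x1]=m[y0:y1,x0:x1]*255
    n,l,s,ce=cv2.connectedComponentsWithStats(k)
    for i in range(1,n):
        if s[i,4]>=mina: print(nm,s[i],ce[i],onplane(c,*ce[i],z))
H,S,V=[hsv[:,:,i].astype(int) for i in range(3)]
blobs((S<40)&(V>175),(300,185,340,230),"lid",.093)
blobs(((H<12)|(H>174))&(S>120),(350,235,395,280),"cup",.085)
B=(195,222,247,282)
blobs((H>100)&(H<130)&(S>120),B,"blue",.046)
blobs(((H<8)|(H>172))&(S>150),B,"red",.018)
blobs((H>45)&(H<85)&(S>100),B,"green",.018)
blobs((S<50)&(V>150),B,"white",.018)
# bottle cap
blobs((V<70),(330,215,360,245),"cap",.101)
blobs((S>90)&(H>8)&(H<20)&(V>120),(335,155,390,205),"case",.051)
s=load("scene1");p=[("lid",(316,275),.093),("cup",(262,238),.085)]
for n,(u,v),z in p: print("scene",n,onplane(s,u,v,z))
a=cv2.resize(im[160:300,190:430],None,fx=3.3,fy=3.3,interpolation=cv2.INTER_CUBIC)
cv2.imwrite("pics/crop.png",a[:,:,::-1])
```

```text
lid [306 192  27  27 570] [319.2088 205.3825] [0.5813 0.0866 0.093 ]
cup [359 242  30  30 511] [373.8004 258.4227] [ 0.4527 -0.0479  0.085 ]
blue [219 253   9   8  49] [222.8776 256.2449] [0.4568 0.3296 0.046 ]
red [222 257  16  16 136] [229.4338 264.5882] [0.4367 0.3171 0.018 ]
green [204 230  16  18 149] [211.7718 238.5638] [0.5035 0.3644 0.018 ]
white [200 227  41  50 377] [218.4695 250.0796] [0.4738 0.3463 0.018 ]
cap [338 222  18  18 248] [346.4032 230.5605] [0.5192 0.02   0.101 ]
case [ 341  159   44   45 1028] [362.5409 180.8084] [ 0.6503 -0.0221  0.051 ]
scene lid [0.5749 0.0855 0.093 ]
scene cup [ 0.4549 -0.0441  0.085 ]
```

View pics/crop.png

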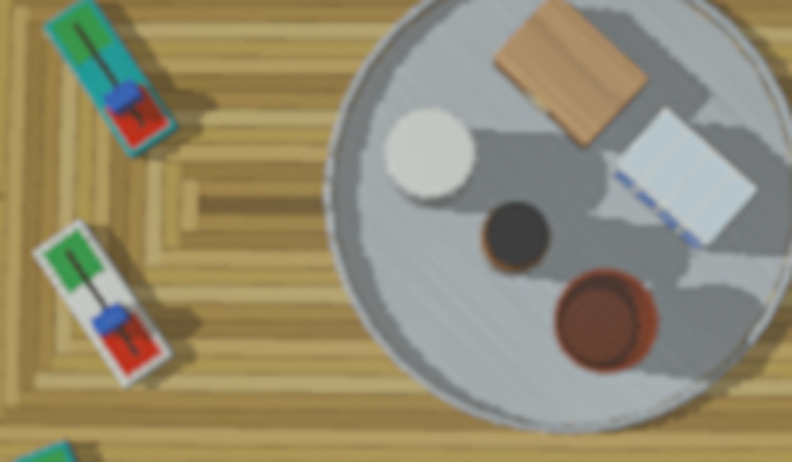

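Run:
```python
from h import *
np.set_printoptions(precision=4,suppress=True)
c=load("top1");s=load("scene1")
print("R",cv2.Rodrigues(arm.get_state()["tool_rot"])[0])
f=lambda x,y:(190+(x+.5)/3.3-.5,160+(y+.5)/3.3-.5)
P=np.array([onplane(c,*f(*q),.018) for q in((33,252),(80,219),(171,353),(127,385))])
print(P,P.mean(0),[np.linalg.norm(P[i]-P[i-1]) for i in range(4)])
d=(P[0]+P[1]-P[2]-P[3]);print("ang",np.degrees(np.arctan2(d[1],d[0])),"from edges")
hsv=cv2.cvtColor(s["img"],cv2.COLOR_RGB2HSV).astype(int)
m=((hsv[...,0]>100)&(hsv[...,0]<130)&(hsv[...,1]>120)).astype(np.uint8);m[:260]=0;m[295:]=0;m[:,:425]=0;m[:,460:]=0
n,l,st,ce=cv2.connectedComponentsWithStats(m);print(st,ce)
for q in ce[1:]: print(onplane(s,*q,.034))
```

```text
R [[-0.0005  0.4266  0.9044]
 [-0.0011  0.9044 -0.4266]
 [-1.     -0.0012  0.0001]]
[[0.5099 0.3964 0.018 ]
 [0.5361 0.3595 0.018 ]
 [0.4317 0.2858 0.018 ]
 [0.4065 0.3199 0.018 ]] [0.471  0.3404 0.018 ] [np.float64(0.12860845053707431), np.float64(0.045236359534624626), np.float64(0.12778797116418716), np.float64(0.04251288503251219)]
ang 35.873690316415065 from edges
[[     0      0    640    480 307003]
 [   436    266     16     17    197]] [[319.4202 239.4778]
 [443.8985 274.0761]]
[0.46   0.3316 0.034 ]
```

Request:
{"method": "move_arm", "body": {"steps": [{"dx": 3, "dy": -5}, {"dx": 7, "dy": -11}, {"dx": 11, "dy": -17}, {"dx": 15, "dy": -23}, {"dx": 19, "dy": -29}, {"dx": 23, "dy": -35}, {"dx": 26, "dy": -40}, {"dx": 29, "dy": -44}, {"dx": 31.2, "dy": -47.9}, {"dx": 31.2, "dy": -47.9}], "gripper": 1, "newtons": 10}}

```text
invalid input at $.steps[0]: expected keys dx, dy, dz, wx, wy, wz
```

Request:
{"method": "move_arm", "body": {"steps": [{"dx": 3, "dy": -5, "dz": 0, "wx": 0, "wy": 0, "wz": 0}, {"dx": 7, "dy": -11, "dz": 0, "wx": 0, "wy": 0, "wz": 0}, {"dx": 10, "dy": -16, "dz": 0, "wx": 0, "wy": 0, "wz": 0}, {"dx": 13, "dy": -21, "dz": 0, "wx": 0, "wy": 0, "wz": 0}, {"dx": 16, "dy": -26, "dz": 0, "wx": 0, "wy": 0, "wz": 0}, {"dx": 20, "dy": -31, "dz": 0, "wx": 0, "wy": 0, "wz": 0}, {"dx": 23, "dy": -36, "dz": 0, "wx": 0, "wy": 0, "wz": 0}, {"dx": 27, "dy": -41, "dz": 0, "wx": 0, "wy": 0, "wz": 0}, {"dx": 31.2, "dy": -47.9, "dz": 0, "wx": 0, "wy": 0, "wz": 0}, {"dx": 31.2, "dy": -47.9, "dz": 0, "wx": 0, "wy": 0, "wz": 0}], "gripper": 1, "newtons": 10}}

```text
clock: 1.35
position: [0.5799, 0.0816, 0.4036]
tool_rot: [0.348, 1.542, -0.353]
wrist_force: [-0.0, 0.8, 1.4]
opening: 0.0016
```

Run:
```python
from h import *
np.set_printoptions(precision=4,suppress=True)
c=grab("wrist","w1.png");print(arm.get_state()["position"])
for p in((.579,.086,.093),(.455,-.047,.085)): print(proj(c,p))
```

```text
[0.5802 0.081  0.4036]
[331.668  228.0902]
[136.9305 166.5509]
```

View pics/w1.png

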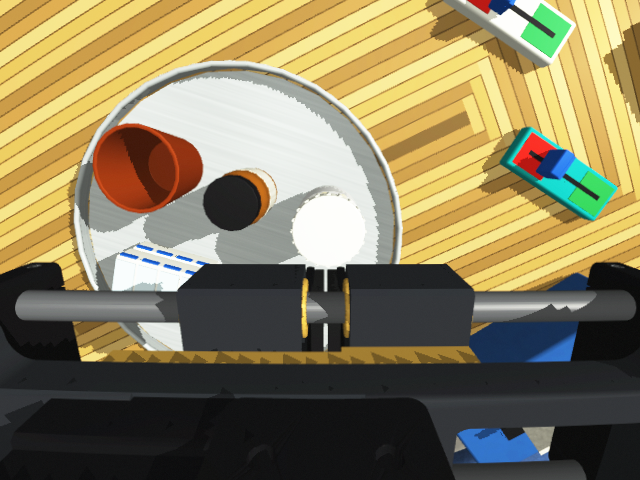

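The wrist view puts the lid centre at about (329,230), against a predicted (332,228). The cup mouth is at about (138,168), against a predicted (137,167). Both agree, so I'll descend over the jar.

Request:
{"method": "move_arm", "body": {"steps": [{"dx": 0, "dy": 0.4, "dz": -2, "wx": 0, "wy": 0, "wz": 0}, {"dx": 0, "dy": 0.4, "dz": -4, "wx": 0, "wy": 0, "wz": 0}, {"dx": 0, "dy": 0.4, "dz": -6, "wx": 0, "wy": 0, "wz": 0}, {"dx": 0, "dy": 0.4, "dz": -8, "wx": 0, "wy": 0, "wz": 0}, {"dx": 0, "dy": 0.4, "dz": -9, "wx": 0, "wy": 0, "wz": 0}, {"dx": 0, "dy": 0.4, "dz": -10, "wx": 0, "wy": 0, "wz": 0}, {"dx": 0, "dy": 0.4, "dz": -10, "wx": 0, "wy": 0, "wz": 0}, {"dx": 0, "dy": 0.4, "dz": -10, "wx": 0, "wy": 0, "wz": 0}, {"dx": 0, "dy": 0.4, "dz": -10, "wx": 0, "wy": 0, "wz": 0}, {"dx": 0, "dy": 0.4, "dz": -10, "wx": 0, "wy": 0, "wz": 0}]}}

```text
clock: 2.65
position: [0.5803, 0.085, 0.3039]
tool_rot: [0.348, 1.542, -0.353]
wrist_force: [0.3, 0.2, -0.1]
opening: 0.0005
```

Request:
{"method": "move_arm", "body": {"steps": [{"dx": 0, "dy": 0, "dz": 0, "wx": 0, "wy": 0, "wz": 0}, {"dx": 0, "dy": 0, "dz": 0, "wx": 0, "wy": 0, "wz": 0}, {"dx": 0, "dy": 0, "dz": 0, "wx": 0, "wy": 0, "wz": 0}, {"dx": 0, "dy": 0, "dz": 0, "wx": 0, "wy": 0, "wz": 0}, {"dx": 0, "dy": 0, "dz": 0, "wx": 0, "wy": 0, "wz": 0}, {"dx": 0, "dy": 0, "dz": 0, "wx": 0, "wy": 0, "wz": 0}, {"dx": 0, "dy": 0, "dz": 0, "wx": 0, "wy": 0, "wz": 0}, {"dx": 0, "dy": 0, "dz": 0, "wx": 0, "wy": 0, "wz": 0}, {"dx": 0, "dy": 0, "dz": 0, "wx": 0, "wy": 0, "wz": 0}, {"dx": 0, "dy": 0, "dz": 0, "wx": 0, "wy": 0, "wz": 0}]}}

```text
clock: 3.9
position: [0.5803, 0.0849, 0.3039]
tool_rot: [0.348, 1.542, -0.353]
wrist_force: [0.4, -0.2, 1.1]
opening: 0.0009
```

Request:
{"method": "move_arm", "body": {"steps": [{"dx": 0, "dy": 0, "dz": 0, "wx": 0, "wy": 0, "wz": 0}, {"dx": 0, "dy": 0, "dz": 0, "wx": 0, "wy": 0, "wz": 0}, {"dx": 0, "dy": 0, "dz": 0, "wx": 0, "wy": 0, "wz": 0}, {"dx": 0, "dy": 0, "dz": 0, "wx": 0, "wy": 0, "wz": 0}, {"dx": 0, "dy": 0, "dz": 0, "wx": 0, "wy": 0, "wz": 0}, {"dx": 0, "dy": 0, "dz": 0, "wx": 0, "wy": 0, "wz": 0}, {"dx": 0, "dy": 0, "dz": 0, "wx": 0, "wy": 0, "wz": 0}, {"dx": 0, "dy": 0, "dz": 0, "wx": 0, "wy": 0, "wz": 0}]}}

```text
clock: 4.9
position: [0.5803, 0.0849, 0.3039]
tool_rot: [0.348, 1.541, -0.353]
wrist_force: [-0.0, 0.8, 0.4]
opening: 0.0006
```

Request:
{"method": "move_arm", "body": {"steps": [{"dx": 0, "dy": 0, "dz": 3, "wx": 0, "wy": 0, "wz": 0}, {"dx": -2, "dy": -2, "dz": 5, "wx": 0, "wy": 0, "wz": 0}, {"dx": -5, "dy": -5, "dz": 5, "wx": 0, "wy": 0, "wz": 0}, {"dx": -8, "dy": -8.5, "dz": 5, "wx": 0, "wy": 0, "wz": 0}, {"dx": -11, "dy": -11.5, "dz": 5, "wx": 0, "wy": 0, "wz": 0}, {"dx": -12.5, "dy": -13.2, "dz": 4, "wx": 0, "wy": 0, "wz": 0}, {"dx": -12.5, "dy": -13.2, "dz": 2, "wx": 0, "wy": 0, "wz": 0}, {"dx": -12.5, "dy": -13.2, "dz": 0, "wx": 0, "wy": 0, "wz": 0}, {"dx": -12.5, "dy": -13.2, "dz": -0.7, "wx": 0, "wy": 0, "wz": 0}, {"dx": -12.5, "dy": -13.2, "dz": -0.7, "wx": 0, "wy": 0, "wz": 0}]}}

```text
clock: 6.15
position: [0.4553, -0.047, 0.297]
tool_rot: [0.348, 1.542, -0.353]
wrist_force: [-0.4, 0.6, 1.5]
opening: 0.0006
```

Request:
{"method": "move_arm", "body": {"steps": [{"dx": 0, "dy": 0, "dz": 0, "wx": 0, "wy": 0, "wz": 0}, {"dx": 0, "dy": 0, "dz": 0, "wx": 0, "wy": 0, "wz": 0}, {"dx": 0, "dy": 0, "dz": 0, "wx": 0, "wy": 0, "wz": 0}, {"dx": 0, "dy": 0, "dz": 0, "wx": 0, "wy": 0, "wz": 0}, {"dx": 0, "dy": 0, "dz": 0, "wx": 0, "wy": 0, "wz": 0}, {"dx": 0, "dy": 0, "dz": 0, "wx": 0, "wy": 0, "wz": 0}, {"dx": 0, "dy": 0, "dz": 0, "wx": 0, "wy": 0, "wz": 0}, {"dx": 0, "dy": 0, "dz": 0, "wx": 0, "wy": 0, "wz": 0}, {"dx": 0, "dy": 0, "dz": 0, "wx": 0, "wy": 0, "wz": 0}, {"dx": 0, "dy": 0, "dz": 0, "wx": 0, "wy": 0, "wz": 0}]}}

```text
clock: 7.4
position: [0.4553, -0.0471, 0.297]
tool_rot: [0.348, 1.542, -0.353]
wrist_force: [-0.0, -0.2, -0.4]
opening: 0.0003
```

Request:
{"method": "move_arm", "body": {"steps": [{"dx": 0, "dy": 0, "dz": 0, "wx": 0, "wy": 0, "wz": 0}, {"dx": 0, "dy": 0, "dz": 0, "wx": 0, "wy": 0, "wz": 0}, {"dx": 0, "dy": 0, "dz": 0, "wx": 0, "wy": 0, "wz": 0}, {"dx": 0, "dy": 0, "dz": 0, "wx": 0, "wy": 0, "wz": 0}, {"dx": 0, "dy": 0, "dz": 0, "wx": 0, "wy": 0, "wz": 0}, {"dx": 0, "dy": 0, "dz": 0, "wx": 0, "wy": 0, "wz": 0}, {"dx": 0, "dy": 0, "dz": 0, "wx": 0, "wy": 0, "wz": 0}]}}

```text
clock: 8.28
position: [0.4553, -0.0471, 0.297]
tool_rot: [0.348, 1.542, -0.353]
wrist_force: [-0.1, 0.3, 0.3]
opening: 0.0006
```

Request:
{"method": "move_arm", "body": {"steps": [{"dx": 0, "dy": 0, "dz": 4, "wx": 0, "wy": 0, "wz": 0}, {"dx": 0, "dy": 3, "dz": 7, "wx": 0, "wy": 0, "wz": 0.1}, {"dx": -0.5, "dy": 8, "dz": 8, "wx": 0, "wy": 0, "wz": 0.2}, {"dx": -1, "dy": 13, "dz": 8, "wx": 0, "wy": 0, "wz": 0.35}, {"dx": -1.5, "dy": 18, "dz": 8, "wx": 0, "wy": 0, "wz": 0.5}, {"dx": -2, "dy": 23, "dz": 8, "wx": 0, "wy": 0, "wz": 0.65}, {"dx": -2.5, "dy": 28, "dz": 8, "wx": 0, "wy": 0, "wz": 0.8}, {"dx": -3, "dy": 33, "dz": 8, "wx": 0, "wy": 0, "wz": 0.95}, {"dx": -3.4, "dy": 35.2, "dz": 8, "wx": 0, "wy": 0, "wz": 1.06}, {"dx": -3.4, "dy": 35.2, "dz": 8, "wx": 0, "wy": 0, "wz": 1.06}]}}

```text
clock: 9.52
position: [0.4206, 0.3066, 0.3766]
tool_rot: [-0.485, 1.515, 0.48]
wrist_force: [-0.2, -0.9, -0.3]
opening: 0.0
```

Run:
```python
from h import *
np.set_printoptions(precision=4,suppress=True)
c=grab("wrist","w2.png");s=arm.get_state();print(s["position"],s["joint_positions"]);print(cv2.Rodrigues(s["tool_rot"])[0])
for p in((.458,.331,.046),(.4515,.3264,.032),(.471,.3404,.018)): print(proj(c,p))
```

```text
[0.4212 0.3051 0.3767] [-0.7562  0.1189  0.0436  1.779  -0.0017  1.2437  1.4708]
[[ 0.0024 -0.5748  0.8183]
 [-0.0027  0.8183  0.5748]
 [-1.     -0.0036  0.0005]]
[324.9915 271.5569]
[325.0493 259.5052]
[325.2499 276.6773]
```

View pics/w2.png

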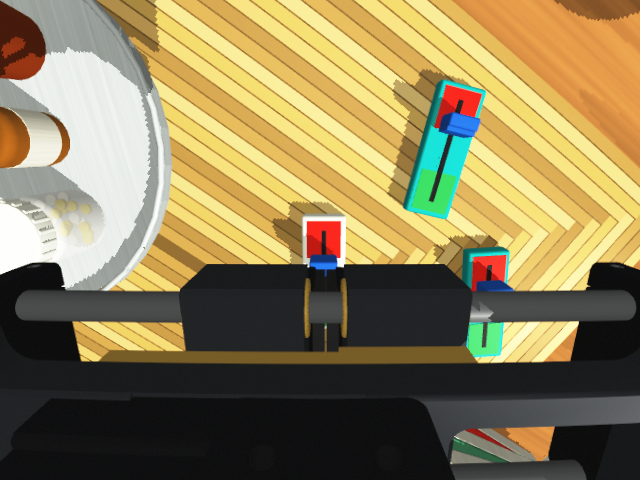

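The tracker lies straight along the image columns at about 324 (predicted 325). The tab's back edge is at about row 256, ahead of the fingers, and the red patch is behind it. I'll descend behind the tab, above the bar.

Request:
{"method": "move_arm", "body": {"steps": [{"dx": 0, "dy": 0, "dz": -3, "wx": 0, "wy": 0, "wz": 0}, {"dx": 0, "dy": 0, "dz": -6, "wx": 0, "wy": 0, "wz": 0}, {"dx": 0, "dy": 0, "dz": -9, "wx": 0, "wy": 0, "wz": 0}, {"dx": 0, "dy": 0, "dz": -11, "wx": 0, "wy": 0, "wz": 0}, {"dx": 0, "dy": 0, "dz": -12, "wx": 0, "wy": 0, "wz": 0}, {"dx": 0, "dy": 0, "dz": -12, "wx": 0, "wy": 0, "wz": 0}]}}

```text
clock: 10.32
position: [0.4215, 0.3044, 0.2566]
tool_rot: [-0.481, 1.516, 0.475]
wrist_force: [0.1, 0.3, -1.0]
opening: 0.0003
```

Run:
```python
from h import *
np.set_printoptions(precision=4,suppress=True)
c=load("w2");b=onplane(c,324,256,.046);d=np.array([.816,.578,0])
c=grab("wrist","w3.png");s=arm.get_state();p=s["position"];print(p,b,"tcp to back",(b-p)@d,"lateral",(b-p)@np.array([-.578,.816,0]))
hsv=cv2.cvtColor(c["img"],cv2.COLOR_RGB2HSV);m=cv2.inRange(hsv,(100,120,40),(130,255,255));m[:, :270]=0;m[:,380:]=0
n,l,st,ce=cv2.connectedComponentsWithStats(m)
for i in range(1,n):
  if st[i,4]>20: print(st[i],ce[i],onplane(c,ce[i][0],st[i][1],.046))
# scene crop
s=grab("scene","s2.png");cv2.imwrite("pics/s2c.png",cv2.resize(s["img"][190:330,370:570,::-1],None,fx=4,fy=4))
```

```text
[0.4216 0.3047 0.2572] [0.4454 0.3209 0.046 ] tcp to back 0.028813609411986567 lateral -0.0005164235388818196
[324 323   3  20  58] [325.     332.8276] [0.4513 0.3235 0.046 ]
```

View pics/s2c.png

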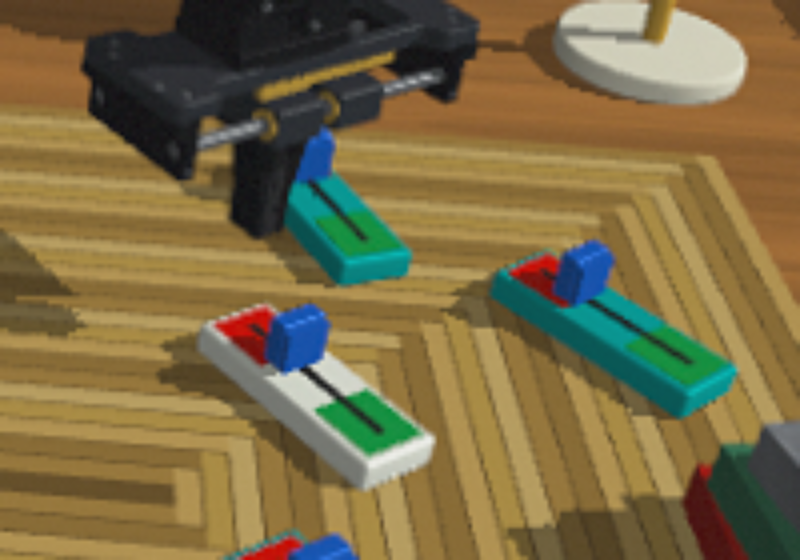

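Request:
{"method": "move_arm", "body": {"steps": [{"dx": 0, "dy": 0, "dz": -1.5, "wx": 0, "wy": 0, "wz": 0}, {"dx": 0, "dy": 0, "dz": -3, "wx": 0, "wy": 0, "wz": 0}, {"dx": 0, "dy": 0, "dz": -4, "wx": 0, "wy": 0, "wz": 0}, {"dx": 0, "dy": 0, "dz": -4.6, "wx": 0, "wy": 0, "wz": 0}, {"dx": 0, "dy": 0, "dz": -4.6, "wx": 0, "wy": 0, "wz": 0}]}}

```text
clock: 11.05
position: [0.4216, 0.3049, 0.211]
tool_rot: [-0.481, 1.515, 0.476]
wrist_force: [0.3, 0.8, -0.1]
opening: 0.0003
```

Request:
{"method": "move_arm", "body": {"steps": [{"dx": 0.5, "dy": 0.35, "dz": 0, "wx": 0, "wy": 0, "wz": 0}, {"dx": 1, "dy": 0.7, "dz": 0, "wx": 0, "wy": 0, "wz": 0}, {"dx": 1.4, "dy": 1, "dz": 0, "wx": 0, "wy": 0, "wz": 0}, {"dx": 1.8, "dy": 1.3, "dz": 0, "wx": 0, "wy": 0, "wz": 0}, {"dx": 2.2, "dy": 1.6, "dz": 0, "wx": 0, "wy": 0, "wz": 0}, {"dx": 2.6, "dy": 1.85, "dz": 0, "wx": 0, "wy": 0, "wz": 0}, {"dx": 3.0, "dy": 2.1, "dz": 0, "wx": 0, "wy": 0, "wz": 0}, {"dx": 3.4, "dy": 2.4, "dz": 0, "wx": 0, "wy": 0, "wz": 0}, {"dx": 3.4, "dy": 2.4, "dz": 0, "wx": 0, "wy": 0, "wz": 0}]}}

```text
clock: 12.18
position: [0.456, 0.329, 0.211]
tool_rot: [-0.481, 1.515, 0.476]
wrist_force: [-0.1, 0.3, 0.4]
opening: 0.0007
```

Request:
{"method": "move_arm", "body": {"steps": [{"dx": 0.3, "dy": 0.2, "dz": 0, "wx": 0, "wy": 0, "wz": 0}, {"dx": 0.6, "dy": 0.42, "dz": 0, "wx": 0, "wy": 0, "wz": 0}, {"dx": 0.9, "dy": 0.64, "dz": 0, "wx": 0, "wy": 0, "wz": 0}, {"dx": 1.2, "dy": 0.85, "dz": 0, "wx": 0, "wy": 0, "wz": 0}, {"dx": 1.4, "dy": 1.0, "dz": 0, "wx": 0, "wy": 0, "wz": 0}]}}

```text
clock: 12.8
position: [0.4702, 0.3391, 0.211]
tool_rot: [-0.481, 1.515, 0.476]
wrist_force: [-1.7, -1.9, 0.8]
opening: 0.0005
```

Run:
```python
from h import *
s=grab("scene","s3.png");cv2.imwrite("pics/s3c.png",cv2.resize(s["img"][190:330,370:570,::-1],None,fx=4,fy=4))
```

```text
(no output)
```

View pics/s3c.png

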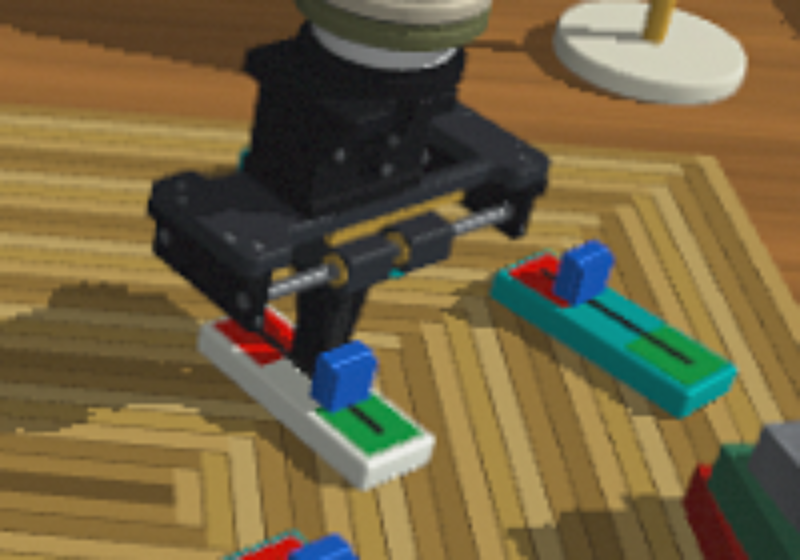

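The fingers are pushing squarely on the tab's back, at about 2.5 N, and the tab is now over the start of the green patch. I'll go on in small steps.

Request:
{"method": "move_arm", "body": {"steps": [{"dx": 0.2, "dy": 0.14, "dz": 0, "wx": 0, "wy": 0, "wz": 0}, {"dx": 0.4, "dy": 0.28, "dz": 0, "wx": 0, "wy": 0, "wz": 0}, {"dx": 0.6, "dy": 0.43, "dz": 0, "wx": 0, "wy": 0, "wz": 0}]}}

```text
clock: 13.22
position: [0.4759, 0.3432, 0.2109]
tool_rot: [-0.482, 1.517, 0.475]
wrist_force: [-10.6, -7.7, 7.9]
opening: 0.0002
```

Request:
{"method": "move_arm", "body": {"steps": [{"dx": 0.12, "dy": 0.09, "dz": 0, "wx": 0, "wy": 0, "wz": 0}, {"dx": 0.24, "dy": 0.17, "dz": 0, "wx": 0, "wy": 0, "wz": 0}]}}

```text
clock: 13.48
position: [0.477, 0.3439, 0.2104]
tool_rot: [-0.484, 1.523, 0.474]
wrist_force: [-15.8, -11.3, 12.7]
opening: 0.0004
```

The force has climbed to about 20 N at (0.477, 0.344), which is where I computed the end stop. I'll back off along the slot and then rise clear.

Request:
{"method": "move_arm", "body": {"steps": [{"dx": -0.8, "dy": -0.57, "dz": 0.05, "wx": 0, "wy": 0, "wz": 0}, {"dx": -1.8, "dy": -1.3, "dz": 0.1, "wx": 0, "wy": 0, "wz": 0}, {"dx": -3, "dy": -2.1, "dz": 0.3, "wx": 0, "wy": 0, "wz": 0}, {"dx": -3.5, "dy": -2.5, "dz": 3, "wx": 0, "wy": 0, "wz": 0}, {"dx": -3.5, "dy": -2.5, "dz": 7, "wx": 0, "wy": 0, "wz": 0}, {"dx": -3.5, "dy": -2.5, "dz": 11, "wx": 0, "wy": 0, "wz": 0}, {"dx": -3.5, "dy": -2.5, "dz": 15, "wx": 0, "wy": 0, "wz": 0}, {"dx": -3.5, "dy": -2.5, "dz": 18, "wx": 0, "wy": 0, "wz": 0}, {"dx": -3.5, "dy": -2.5, "dz": 20, "wx": 0, "wy": 0, "wz": 0}, {"dx": -3.5, "dy": -2.5, "dz": 20, "wx": 0, "wy": 0, "wz": 0}]}}

```text
clock: 14.72
position: [0.4418, 0.3188, 0.4119]
tool_rot: [-0.483, 1.52, 0.475]
wrist_force: [-0.1, -0.4, -0.9]
opening: 0.0004
```

Run:
```python
from h import *
np.set_printoptions(precision=4,suppress=True)
s=grab("scene","s4.png");cv2.imwrite("pics/s4c.png",cv2.resize(s["img"][190:390,160:560,::-1],None,fx=2,fy=2))
st=arm.get_state();print(st["position"],st["wrist_force"])
hsv=cv2.cvtColor(s["img"],cv2.COLOR_RGB2HSV);m=cv2.inRange(hsv,(100,120,40),(130,255,255));m[:255]=0;m[312:]=0;m[:,425:][:,50:]=0;m[:,:425]=0
n,l,t,ce=cv2.connectedComponentsWithStats(m)
d=np.array([.816,.578,0]);C=np.array([.471,.3404,.034])
for i in range(1,n):
  if t[i,4]>20:q=onplane(s,*ce[i],.034);print(t[i],q,"tab est",(q-C)@d+.025,"moved",(q-np.array([.46,.3316,.034]))@d)
```

```text
[0.4417 0.3187 0.4105] [-1.0502 -0.0802 -0.0933]
[450 277  16  18 213] [0.4946 0.3551 0.034 ] tab est 0.05273853302762659 moved 0.04180093302762654
```

View pics/s4c.png

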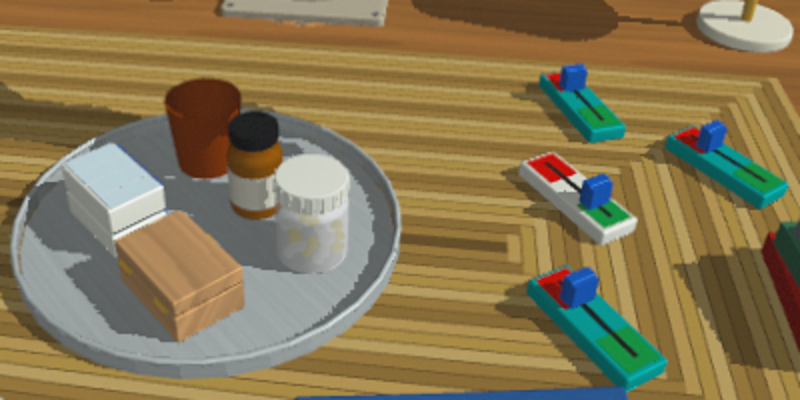

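The tab on the white tracker sits over the green patch at about (597,190) in the crop. The tray items look undisturbed and the hand is clear, so I'm handing in.

```bash
python3 -c "
from plant import arm
print(arm.sign_off())"
```

```text
the job is handed in; nothing more can be done
None
```

I pointed at the jar lid first and then the cup's mouth, each for at least 2 s with the fingertips about 3 cm above. After that I pushed the white tracker's blue tab from behind with the fingers shut, all the way to the green end. I then drew back, rose clear, and handed the job in at about 15 s of the 54 s allowed.

**Tab:** it moved about 42 mm in the camera view. I estimate it at 0.053 m, which is the 0.050 m stop within measurement error. The sliding force was about 2.5 N and rose to about 20 N horizontally at the stop (about 23 N in all), against the 40 N limit.

**Tray and hand:** the tray items look unmoved in the last picture; I did not measure their positions again. The wrist force was back to noise, about 1 N, with the hand about 20 cm above the tracker.

**Disagreements:** two estimates of the tab's back face before the push differed by about 6 mm. The finger clearance covered that. No check failed.

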